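# Find the empty compartment by its rocking flap

### The job

Three of the four compartments in the box are full, so their blue flaps are held from below; the flap over the empty one rocks. Press the flaps on their white dots, without forcing those that are held, to find the one that rocks, then push its dotted end down until it stands wide open, at least 45 degrees, and leave it so. Use the fingertips only, grasp and lift nothing, and leave everything else on the bench as it is.

Things in the scene. Friction and masses are not known exactly. Their poses are not given: they have to be found in the camera images.
- box: plywood box fixed to the bench, 194 (x) x 336 (y) x 70 mm high; origin at the centre of its underside, x points away from the robot, y to the robot's left. In its top four identical blue flaps lie in a row along y, each over its own compartment, 124 x 74 mm, floor 64 mm below the top; the back 62 mm of the top is a fixed ledge at the same height.
- flap_a (a joint): leftmost blue flap, 120 (box x) x 70 x 8 mm, pivoted across its middle (axis along box y, 66 mm above the bench). Angle, rad: 0 level, grows as the front, dotted end goes down; stops at -0.12 and 0.95. Over an empty compartment it swings with slight friction (1.5 to 3 N at the dot) and stays where left; over a full one it gives at most 0.04 rad, then is solid.
- flap_a_dot (a point): centre of the white dot, 22 mm across, on the top face of flap_a, 40 mm in front of its pivot and 20 mm from its front end; 70 mm above the bench when level; the point moves with the flap
- flap_b (a joint): second from left blue flap, 120 (box x) x 70 x 8 mm, pivoted across its middle (axis along box y, 66 mm above the bench). Angle, rad: 0 level, grows as the front, dotted end goes down; stops at -0.12 and 0.95. Over an empty compartment it swings with slight friction (1.5 to 3 N at the dot) and stays where left; over a full one it gives at most 0.04 rad, then is solid.
- flap_b_dot (a point): centre of the white dot, 22 mm across, on the top face of flap_b, 40 mm in front of its pivot and 20 mm from its front end; 70 mm above the bench when level; the point moves with the flap
- flap_c (a joint): third from left blue flap, 120 (box x) x 70 x 8 mm, pivoted across its middle (axis along box y, 66 mm above the bench). Angle, rad: 0 level, grows as the front, dotted end goes down; stops at -0.12 and 0.95. Over an empty compartment it swings with slight friction (1.5 to 3 N at the dot) and stays where left; over a full one it gives at most 0.04 rad, then is solid.
- flap_c_dot (a point): centre of the white dot, 22 mm across, on the top face of flap_c, 40 mm in front of its pivot and 20 mm from its front end; 70 mm above the bench when level; the point moves with the flap
- flap_d (a joint): rightmost blue flap, 120 (box x) x 70 x 8 mm, pivoted across its middle (axis along box y, 66 mm above the bench). Angle, rad: 0 level, grows as the front, dotted end goes down; stops at -0.12 and 0.95. Over an empty compartment it swings with slight friction (1.5 to 3 N at the dot) and stays where left; over a full one it gives at most 0.04 rad, then is solid.
- flap_d_dot (a point): centre of the white dot, 22 mm across, on the top face of flap_d, 40 mm in front of its pivot and 20 mm from its front end; 70 mm above the bench when level; the point moves with the flap
- nazar: blue glass eye disc, 44 mm across, 7 mm thick, lying loose on the box's ledge; origin at the centre of its underside; a bystander
- key: loose brass key, 67 mm long along its x, 5 mm thick, lying on the box's ledge; origin on its underside; a bystander
- beads: loop of olive-pit beads on a stiff wire, 87 mm across, 13 mm high, lying loose in the tray; origin at the centre, on its underside; a bystander
- wedge: loose steel doorstop wedge, 110 (x) x 40 x up to 30 mm high, standing on the bench; origin at the centre of its underside; a bystander
- case: loose red-brown glasses case, 60 x 155 (y) x 45 mm high; origin at the centre of its underside; a bystander
- tray: grey silicone catch-all tray, 170 x 220 x 22 mm, stuck to the bench; origin at the centre of its underside; a bystander
- carousel_base: foot of the small turntable carousel (disc 170 mm across with five small jars and a post, 135 mm high overall), standing on the bench; origin at the centre of its underside; a bystander
- carousel (a joint): angle of the carousel's turntable, rad; turns freely with slight friction; a bystander

How it is judged (in metres and radians):
On the way:
1. one flap rocks under the fingers: its dotted end is pressed down by more than 0.08 rad (value of joint any of flap_a, flap_b, flap_c, flap_d above 0.08 rad and contact force between the fingers and box above 0.2 N), for 0.05 s.
At the end, for the whole second after the job is handed in: The flap that rocks stands open by more than 0.72 rad (41 degrees), dotted end down, and is at rest; the other three are level within 0.08 rad (((value of joint flap_a above 0.72 rad and velocity of joint flap_a between -0.05 and 0.05 rad/s and value of joint each of flap_b, flap_c, flap_d below 0.08 rad) or (value of joint flap_b above 0.72 rad and velocity of joint flap_b between -0.05 and 0.05 rad/s and value of joint each of flap_a, flap_c, flap_d below 0.08 rad) or (value of joint flap_c above 0.72 rad and velocity of joint flap_c between -0.05 and 0.05 rad/s and value of joint each of flap_a, flap_b, flap_d below 0.08 rad) or (value of joint flap_d above 0.72 rad and velocity of joint flap_d between -0.05 and 0.05 rad/s and value of joint each of flap_a, flap_b, flap_c below 0.08 rad))); the robot touches nothing.
It fails at once if a held flap or the box is forced: the robot presses on the box or its flaps with more than 60 N (contact force between the arm and box above 60 N).
It fails at once if a held flap or the box is forced: the fingers press on the box or its flaps with more than 60 N (contact force between the fingers and box above 60 N).
It fails at once if a bystander is pushed or lifted more than 15 mm from its place (distance of any of nazar, key, beads, wedge, case from where it was at the start of the episode above 0.015 m).
It fails at once if the tray or the carousel is struck with more than 3 N (contact force between any of the arm, the fingers and tray above 3 N or contact force between any of the arm, the fingers and carousel_base above 3 N).
It also fails if it takes over 42 s, if anything falls off the work surface, if the arm or the gripper's body presses on something with over 40 N, if the wrist force passes 120 N, or if a joint passes its speed limit or range.

### The arm

A 7-joint arm with a two-finger parallel gripper is mounted at the origin on the work surface. World frame = base frame: x ahead of the robot, y to its left, z up, the work surface at z = 0. Lengths are in mm, angles in rad, forces in N, time in s.
With the tool pointing down it reaches from about 400 to 875 mm from the base axis. Payload 4.4 kg.
Tool frame: the origin (TCP) lies at the very end of the fingers, on their centre line; the grasp point (between the pads) lies 19 mm behind it (robot.grasp_offset is the distance from the TCP to the grasp point, in mm); z points along the fingers, y is the direction in which the jaws open and shut (so a half turn about z gives the same grasp; the last joint's range is limited). The gripper opens to 85 mm and grips with 20 to 120 N. Pads are 22 mm wide; open, the fingers measure 114 mm over their backs; the gripper's body (76 mm by 85 mm) begins 54 mm behind the grasp point. The pads swing forward as they close: fully open they stand 13 mm farther back than shut.
Start: joints at [-1.335, 0.628, 0.038, 1.517, -0.027, 0.996, -0.02], TCP at [193.181, 620.644, 209.513] pointing down, gripper open.
Joint ranges: [-3.06, 3.06], [-0.37, 2.12], [-1.25, 1.32], [0.18, 2.47], [-1.1, 4.24], [0.23, 1.98], [-2.94, 2.94]. Speed limits (rad/s): [2.57, 2.57, 3.14, 3.14, 3.14, 3.14, 3.14].

### API

Orientations are given as a 3x3 rotation matrix whose columns are the frame's x, y, z axes.
In Python, from rig import robot gives the robot as it stands. Calls block until the motion is done:
- robot.movep(position, orientation): joint-space move of the TCP to a pose.
- robot.servo_line(position, rate=150, rot=None): straight line of the TCP; rot=None keeps the orientation; rate is the mean speed in mm/s.
- robot.move_joints(angles): joint-space move.
- robot.gripper_to(opening, force=None): opening from 0.0 (shut) to 1.0 (fully open); force is the grip in N (None keeps the last); returns when the fingers have stopped.
- robot.wait(seconds).
- robot.solve_ik(position, orientation): joint angles nearest the present ones, or None.
- robot.sense(): the state.
- robot.grab_frame(name): name is "side" or "top"; returns the picture (480x640x3 uint8, red, green, blue); there is no depth.
- robot.calibration(name): a dict with "camera_matrix" (3x3 intrinsics, pixels), "k1" (the pictures are not rectified: a ray, as slopes to the right and down, at radius r is drawn at 1 + k1 r^2 times it, then the intrinsics apply), "R" (3x3) and "t" (3): a world point X has camera coordinates R X + t. Camera axes: x right, y down, z forward; pixel columns grow to the right and rows downward; lengths in mm; the calibration is good to about 2 mm. A picture is of the moment at which its call begins. calibration takes no time and is no camera call.
A pose or a line that the arm cannot do raises robot.Unreachable and nothing moves.
- robot.sign_off(): hands the job in, once; it reports no verdict.
The state is a dict: "t": time; "qpos": joint angles; "qvel": joint speeds; "joint_torque": joint torques, N m; "tcp_pos": TCP position; "eef_rot": TCP orientation; "force": force on the tool from outside, world axes, zero at the start; "moment": the same for the moment, N m; "finger_gap": opening from 0.0 (shut) to 1.0 (fully open).
Only numpy, scipy, OpenCV 4.12 (cv2) and the standard library are available. Lean on these libraries where they do the work, as an engineer would, in place of code of your own. Each camera call takes 0.05 s, during which the arm holds its last target. There are 200 camera calls.

## Working session

There is one attempt and no reset: what is moved stays moved. The work goes in short steps, each a Python script; the robot and the scene stay as the last script left them, time stands still between calls to the robot, and variables do not carry over. Pictures are saved under pics/ and viewed, about 8 in all and at most 12, crops included, and the job is handed in when it is done.

```bash
mkdir -p pics
python3 - <<'E'
from rig import robot
import cv2
for n in("top","side"):
    f=robot.grab_frame(n); cv2.imwrite(f"pics/{n}0.png",f[:,:,::-1]); c=robot.calibration(n); print(n,c)
print(robot.sense())
E
```

```text
top {'camera_matrix': array([[596.83968314,   0.        , 331.96202679],
       [  0.        , 596.83968314, 239.49461471],
       [  0.        ,   0.        ,   1.        ]]), 'k1': -0.16348056515231138, 'R': array([[-0.00700252, -0.99989008,  0.01306907],
       [-0.99192084,  0.00529004, -0.12674799],
       [ 0.12666492, -0.01385104, -0.99184885]]), 't': array([   5.29686838,  499.24037785, 1883.95981393])}
side {'camera_matrix': array([[590.23891166,   0.        , 322.84506411],
       [  0.        , 590.23891166, 239.1006912 ],
       [  0.        ,   0.        ,   1.        ]]), 'k1': -0.18104038498075523, 'R': array([[-9.78300833e-01, -2.07188880e-01,  4.97235300e-04],
       [-1.59840220e-01,  7.53199432e-01, -6.38076579e-01],
       [ 1.31827854e-01, -6.24310327e-01, -7.69972748e-01]]), 't': array([ 496.9899953 ,  114.65297165, 1475.51800557])}
{'t': 0.1, 'qpos': array([-1.33482771,  0.62927844,  0.03847116,  1.51826942, -0.02701583,
        0.99629946, -0.01998145]), 'qvel': array([-5.13053228e-04, -2.34297009e-03,  9.59171958e-04, -3.21066570e-03,
        2.04368007e-03,  2.46157900e-05,  1.46507153e-03]), 'joint_torque': array([ 3.40863407e-03, -5.64544952e+01,  1.23071205e+00, -1.93977857e+01,
        1.13737126e-02,  5.34967985e-03,  2.09477389e-05]), 'tcp_pos': array([192.98920682, 620.05963036, 208.66502593]), 'eef_rot': array([[-9.54808934e-01,  2.97219876e-01, -4.95738330e-04],
       [ 2.97220289e-01,  9.54807484e-01, -1.66371225e-03],
       [-2.11536820e-05, -1.73587081e-03, -9.99998493e-01]]), 'force': array([-0.42338247,  0.54812908, -0.21330124]), 'moment': array([ 0.00210238,  0.00181456, -0.01128626]), 'finger_gap': 0.9993821520177181}
```

View pics/top0.png

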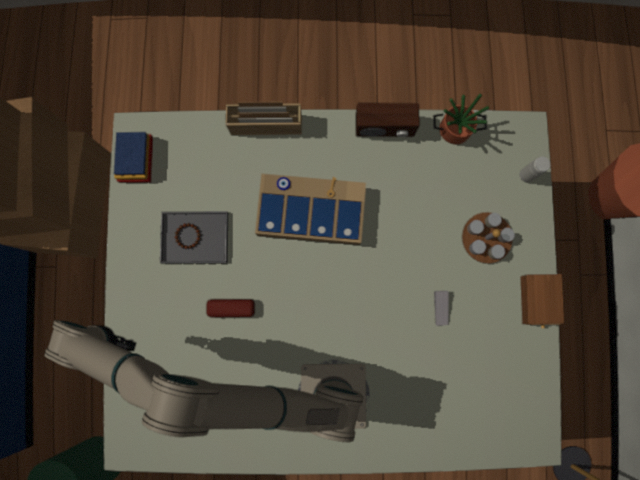

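View pics/side0.png

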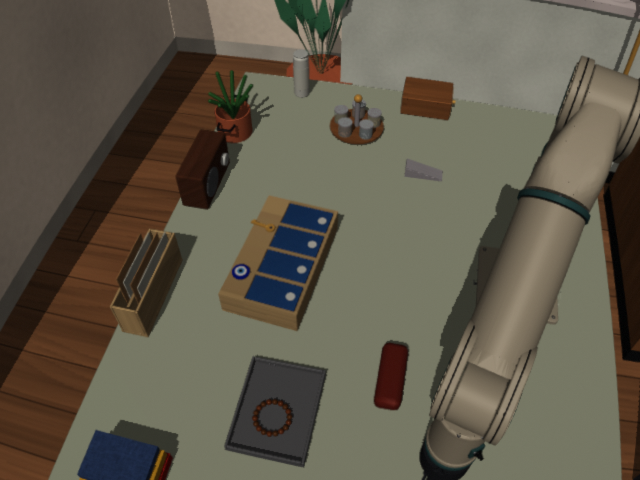

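```bash
cat > h.py <<'E'
import numpy as np, cv2
from rig import robot
def ray(n,uv,z):
    c=robot.calibration(n);K=c["camera_matrix"]
    p=cv2.undistortPoints(np.array(uv,float).reshape(-1,1,2),K,np.array([c["k1"],0,0,0,0.]))[:,0]
    d=np.c_[p,np.ones(len(p))]@c["R"]; o=-c["R"].T@c["t"]
    return o+d*((z-o[2])/d[:,2])[:,None]
def dots(n,f,box):
    x0,y0,x1,y1=box; h=cv2.cvtColor(f,cv2.COLOR_RGB2HSV)
    m=((h[...,1]<90)&(h[...,2]>110)).astype(np.uint8)
    # keep blobs within the hull of blue flaps
    b=((h[...,0]>100)&(h[...,0]<125)&(h[...,1]>120)).astype(np.uint8)
    w=np.zeros_like(m);w[y0:y1,x0:x1]=1
    b=cv2.morphologyEx(b*w,cv2.MORPH_OPEN,np.ones((7,7)))
    hull=cv2.convexHull(cv2.findNonZero(b)); hm=np.zeros_like(m); cv2.fillConvexPoly(hm,hull,1)
    k,_,s,c=cv2.connectedComponentsWithStats(m*hm)
    return [(c[i],s[i,4]) for i in range(1,k) if s[i,4]>15]
E
python3 - <<'E'
from h import *
for n,b in(("top",(250,185,370,248)),("side",(215,190,345,325))):
    f=cv2.imread(f"pics/{n}0.png")[:,:,::-1].copy()
    d=dots(n,f,b); print(n,[(x.round(1),a) for x,a in d])
    print(ray(n,[x for x,_ in d],70).round(1))
E
```

```text
top []Traceback (most recent call last):
  File "<stdin>", line 5, in <module>
  File "h.py", line 5, in ray
    p=cv2.undistortPoints(np.array(uv,float).reshape(-1,1,2),K,np.array([c["k1"],0,0,0,0.]))[:,0]
      ~~~~~~~~~~~~~~~~~~~^^^^^^^^^^^^^^^^^^^^^^^^^^^^^^^^^^^^^^^^^^^^^^^^^^^^^^^^^^^^^^^^^^^
cv2.error: OpenCV(4.12.0) /io/opencv/modules/calib3d/src/undistort.dispatch.cpp:347: error: (-215:Assertion failed) CV_IS_MAT(_src) && CV_IS_MAT(_dst) && (_src->rows == 1 || _src->cols == 1) && (_dst->rows == 1 || _dst->cols == 1) && _src->cols + _src->rows - 1 == _dst->rows + _dst->cols - 1 && (CV_MAT_TYPE(_src->type) == CV_32FC2 || CV_MAT_TYPE(_src->type) == CV_64FC2) && (CV_MAT_TYPE(_dst->type) == CV_32FC2 || CV_MAT_TYPE(_dst->type) == CV_64FC2) in function 'cvUndistortPointsInternal'
```

```bash
sed -i 's/h\[...,1\]<90)&(h\[...,2\]>110)/h[...,1]<110)\&(h[...,2]>95)/; s/>15\]/>8]/' h.py
python3 - <<'E'
from h import *
for n,b,p in(("top",(250,185,370,248),(270,225)),("side",(215,190,345,325),(302,270))):
    f=cv2.imread(f"pics/{n}0.png")[:,:,::-1].copy()
    h=cv2.cvtColor(f,cv2.COLOR_RGB2HSV); print(h[p[1],p[0]-7:p[0]+8].tolist())
    d=dots(n,f,b); print(n,[(x.round(1),a) for x,a in d])
    if d: print(ray(n,[x for x,_ in d],70).round(1))
E
```

```text
[[107, 173, 84], [107, 167, 84], [110, 101, 88], [105, 14, 112], [23, 16, 145], [21, 21, 155], [21, 22, 153], [23, 22, 154], [21, 23, 154], [24, 17, 147], [60, 2, 116], [109, 84, 91], [107, 173, 81], [107, 166, 80], [108, 167, 81]]
top [(array([284.2, 210.1]), np.int32(63)), (array([309.8, 212.3]), np.int32(65)), (array([335.7, 214.2]), np.int32(70)), (array([270.2, 222.1]), np.int32(11)), (array([295.7, 224.5]), np.int32(11)), (array([321.5, 226.6]), np.int32(10))]
[[589.1 153.5  70. ]
 [581.5  72.3  70. ]
 [574.8  -9.5  70. ]
 [550.8 197.5  70. ]
 [542.8 116.7  70. ]
 [535.5  35.5  70. ]]
[[108, 194, 71], [109, 129, 75], [75, 5, 106], [25, 23, 136], [21, 25, 144], [23, 23, 144], [21, 23, 144], [23, 23, 144], [23, 23, 145], [23, 22, 141], [30, 7, 117], [110, 69, 89], [109, 168, 76], [108, 190, 74], [108, 172, 71]]
side [(array([311. , 243.9]), np.int32(41)), (array([301.2, 269.2]), np.int32(58)), (array([289.9, 296. ]), np.int32(66))]
[[530.8  35.4  70. ]
 [536.6 117.1  70. ]
 [544.3 198.3  70. ]]
```

```bash
sed -i 's/<110)&(h\[...,2\]>95)/<60)\&(h[...,2]>105)/; s/return \[/hm=0;return [/; s/cv2.fillConvexPoly(hm,hull,1)/cv2.fillConvexPoly(hm,hull,1); hm=cv2.dilate(hm,np.ones((7,7)))/' h.py; sed -i 's/hm=0;return/return/; s/>8\]/>20]/' h.py
python3 - <<'E'
from h import *
for n,b in(("top",(250,185,370,248)),("side",(215,190,345,325))):
    f=cv2.imread(f"pics/{n}0.png")[:,:,::-1].copy()
    d=dots(n,f,b); print(n,[(x.round(1),a) for x,a in d])
    if d: print(ray(n,[x for x,_ in d],70).round(1))
E
```

```text
top [(array([269.7, 224.2]), np.int32(32)), (array([295.3, 226.3]), np.int32(32)), (array([321.1, 228.4]), np.int32(29))]
[[544.1 199.   70. ]
 [537.  118.1  70. ]
 [529.9  36.6  70. ]]
side [(array([311.7, 244. ]), np.int32(46)), (array([301. , 269.1]), np.int32(50)), (array([289.9, 296. ]), np.int32(52))]
[[529.   35.5  70. ]
 [537.  116.8  70. ]
 [544.3 198.4  70. ]]
```

```bash
cat >> h.py <<'E'
by=np.array([.0895,.996,0]);by/=np.linalg.norm(by);bz=np.array([0,0,-1.]);bx=np.cross(by,-bz)
ROT=np.c_[np.cross(by,bz),by,bz]
P=dict(a=(544.2,198.7),b=(537,117.4),c=(529.4,36),d=(522,-45))
def at(k,z,off=-3): return np.r_[P[k],z]+bx*off
def probe(k):
    """Step down on the dot; True if it gives way."""
    robot.servo_line(at(k,80),150); robot.wait(.2)
    f0=robot.sense()["force"][2]; z=80; log=[]; res=True
    while z>60:
        z-=1; robot.servo_line(at(k,z),20); s=robot.sense(); f=s["force"][2]-f0
        log.append((z,round(s["tcp_pos"][2],1),round(f,1)))
        if f>9: res=False; break
    print(k,res,log[-14:],round(robot.sense()["t"],1)); return res
E
python3 - <<'E'
from h import *
robot.gripper_to(0)
robot.movep(at('a',170),ROT); s=robot.sense(); print(s["t"],s["tcp_pos"],at('a',170),s["finger_gap"])
if not probe('a'): robot.servo_line(at('a',90),100)
s=robot.sense();print(s["tcp_pos"],s["force"])
E
```

```text
2.8417 [540.8361207  200.55295641 170.06666056] [541.21203922 198.96849648 170.        ] -0.002271454055241409
a True [(73, np.float64(72.9), np.float64(-0.1)), (72, np.float64(71.9), np.float64(0.2)), (71, np.float64(70.9), np.float64(-0.5)), (70, np.float64(69.9), np.float64(0.1)), (69, np.float64(68.9), np.float64(-0.3)), (68, np.float64(67.9), np.float64(-0.4)), (67, np.float64(66.9), np.float64(-0.7)), (66, np.float64(65.9), np.float64(-0.4)), (65, np.float64(64.9), np.float64(-0.2)), (64, np.float64(63.9), np.float64(0.0)), (63, np.float64(62.9), np.float64(-1.1)), (62, np.float64(61.9), np.float64(-0.3)), (61, np.float64(60.9), np.float64(-1.1)), (60, np.float64(59.9), np.float64(-0.2))] 8.8
[541.12822539 198.93511628  59.9041958 ] [0.01808412 0.05954863 0.21643883]
```

Run:
```python
from h import *
a=robot.grab_frame("side")[150:400,170:420]; b=robot.grab_frame("top")[130:330,200:400]
cv2.imwrite("pics/p1.png",np.hstack([cv2.resize(x,(400,400),interpolation=cv2.INTER_CUBIC) for x in(a,b)])[:,:,::-1])
```

```text
(no output)
```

View pics/p1.png

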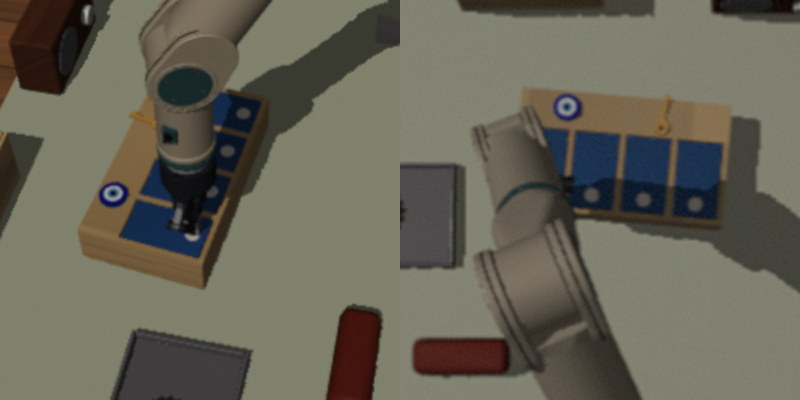

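Run:
```python
from h import *
def proj(n,X):
    c=robot.calibration(n); return cv2.projectPoints(np.array(X,float).reshape(-1,3),cv2.Rodrigues(c["R"])[0],c["t"],c["camera_matrix"],np.array([c["k1"],0,0,0,0.]))[0][:,0]
t=robot.sense()["tcp_pos"]; f=robot.grab_frame("side"); o=cv2.imread("pics/side0.png")[:,:,::-1]
for n in("side",):
    print(proj(n,[t,t+[0,0,10],np.r_[P['a'],70]]).round(1))
y,x=265,245
a=[cv2.resize(g[y:y+60,x:x+60],(400,400),interpolation=cv2.INTER_CUBIC) for g in(f,o)]
u=(proj("side",[t])[0]-[x,y])*400/60; cv2.circle(a[0],tuple(int(v) for v in u),3,(255,0,0),-1)
out=cv2.convertScaleAbs(np.hstack(a),alpha=1.5); cv2.imwrite("pics/p2.png",out[:,:,::-1])
```

```text
[[291.3 298.9]
 [291.2 296.5]
 [289.9 296.2]]
```

View pics/p2.png

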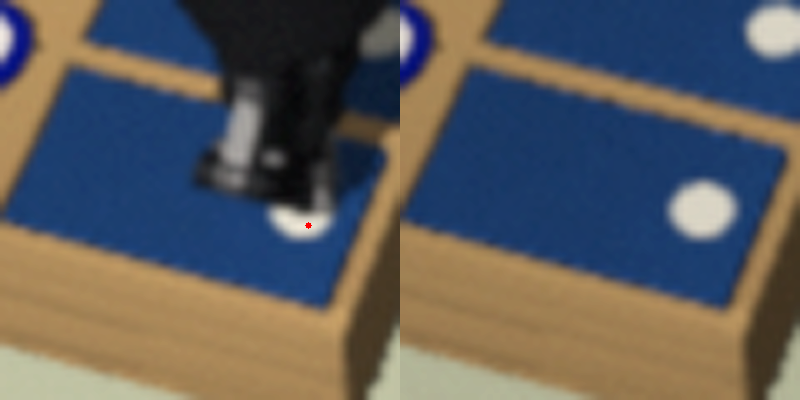

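The flap has not moved: the fingertips visibly end about 10 mm above the commanded TCP. I'll keep descending with the force guard.

```bash
cat >> h.py <<'E'
def probe2(k,z0,z1,f0,lim=9):
    z=z0; log=[]; res=True
    while z>z1:
        z-=1; robot.servo_line(at(k,z),20); s=robot.sense(); f=s["force"][2]-f0
        log.append((z,float(round(s["tcp_pos"][2],1)),float(round(f,1))))
        if f>lim: res=False; break
    print(k,res,log[-20:],round(robot.sense()["t"],1)); return res
E
python3 - <<'E'
from h import *
r=probe2('a',60,44,robot.sense()["force"][2])
f=robot.grab_frame("side")
y,x=265,245
cv2.imwrite("pics/p3.png",cv2.convertScaleAbs(cv2.resize(f[y:y+60,x:x+60],(400,400),interpolation=cv2.INTER_CUBIC),alpha=1.5)[:,:,::-1])
E
```

```text
a True [(59, 58.9, 0.2), (58, 57.9, -0.4), (57, 56.9, 0.4), (56, 55.9, 0.5), (55, 54.9, 1.4), (54, 53.9, 0.2), (53, 52.9, 0.0), (52, 51.9, 1.2), (51, 50.9, 0.8), (50, 49.9, 0.9), (49, 48.9, 1.4), (48, 48.0, 0.6), (47, 47.0, 0.5), (46, 45.9, 1.4), (45, 44.9, 1.2), (44, 43.9, 1.1)] 12.9
```

View pics/p3.png

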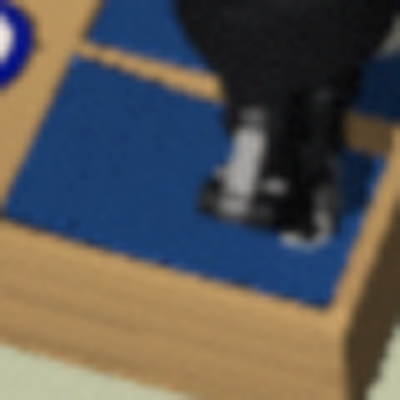

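Run:
```python
from h import *
f0=-.3; log=[]
for z in range(42,20,-2):
    robot.servo_line(at('a',z,-3),25); s=robot.sense(); f=s["force"]
    log.append((z,float(round(s["tcp_pos"][2],1)),f.round(1).tolist()))
    if np.linalg.norm(f)>12: break
print(*log,s["t"],sep="\n")
f=robot.grab_frame("side")
y,x=255,225
cv2.imwrite("pics/p4.png",cv2.convertScaleAbs(cv2.resize(f[y:y+80,x:x+80],(480,480),interpolation=cv2.INTER_CUBIC),alpha=1.5)[:,:,::-1])
```

```text
(42, 41.8, [-0.5, -0.2, -0.7])
(40, 39.9, [-0.3, -0.3, 0.1])
(38, 37.9, [0.8, -0.0, -0.3])
(36, 35.8, [0.2, 0.1, 0.1])
(34, 33.8, [-0.4, -0.0, 0.5])
(32, 31.8, [0.4, -0.4, 0.2])
(30, 29.8, [0.2, 0.6, -0.0])
(28, 27.8, [0.4, 0.5, 1.1])
(26, 25.8, [0.3, -1.0, 0.4])
(24, 23.8, [0.3, 0.3, -0.1])
(22, 21.8, [-0.2, 0.2, 0.5])
15.7417
```

View pics/p4.png

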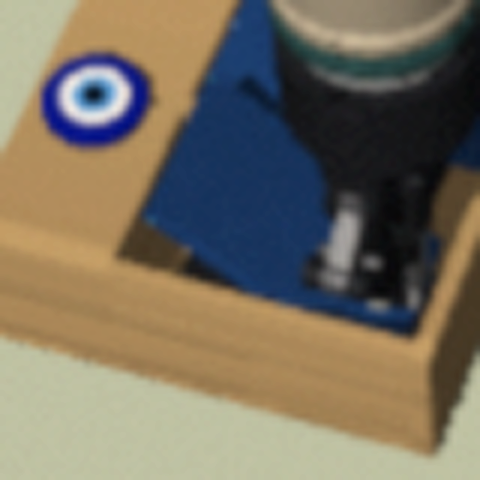

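```bash
cat >> h.py <<'E'
def proj(n,X):
    c=robot.calibration(n); return cv2.projectPoints(np.array(X,float).reshape(-1,3),cv2.Rodrigues(c["R"])[0],c["t"],c["camera_matrix"],np.array([c["k1"],0,0,0,0.]))[0][:,0]
def corner(th,y=35,x=60,h=4):
    piv=np.r_[P['a'],66]+bx*40
    return piv+by*y+bx*(x*np.cos(th)+h*np.sin(th))+np.array([0,0,x*np.sin(th)+h*np.cos(th)])
E
python3 - <<'E'
from h import *
for th in(0,.4,.5,.6,.7,.8,.9): print(th,((proj("side",[corner(th),corner(th,35,-60),corner(th,-35,-60)])-[225,255])*6).round().tolist())
E
```

```text
0 [[117.0, 255.0], [409.0, 333.0], [467.0, 189.0]]
0.4 [[118.0, 223.0], [396.0, 362.0], [453.0, 219.0]]
0.5 [[122.0, 217.0], [390.0, 367.0], [447.0, 225.0]]
0.6 [[128.0, 211.0], [382.0, 373.0], [439.0, 231.0]]
0.7 [[135.0, 206.0], [373.0, 377.0], [430.0, 235.0]]
0.8 [[143.0, 203.0], [363.0, 380.0], [420.0, 239.0]]
0.9 [[152.0, 200.0], [352.0, 383.0], [409.0, 242.0]]
```

Run:
```python
from h import *
log=[]
for z in range(21,11,-1):
    robot.servo_line(at('a',z,-3),20); s=robot.sense(); f=s["force"]
    log.append((z,float(round(s["tcp_pos"][2],1)),f.round(1).tolist()))
    if np.linalg.norm(f)>7: break
print(*log,sep="\n")
robot.servo_line(at('a',100,-6),120); robot.servo_line(at('a',250,-60),200); s=robot.sense(); print(s["t"],s["force"],s["tcp_pos"])
f=robot.grab_frame("side")
y,x=230,215
cv2.imwrite("pics/p5.png",cv2.convertScaleAbs(cv2.resize(f[y:y+100,x:x+100],(600,600),interpolation=cv2.INTER_CUBIC),alpha=1.5)[:,:,::-1])
for th in(.7,.8,.9): print(th,((proj("side",[corner(th),corner(th,-35),corner(th,0,-40)])-[x,y])*6).round().tolist())
```

```text
(21, 21.0, [-0.5, 0.1, -0.4])
(20, 19.9, [0.8, 0.3, 0.2])
(19, 18.9, [0.1, 0.0, 0.3])
(18, 17.9, [0.1, 0.5, -0.1])
(17, 16.9, [0.2, 0.1, 0.3])
(16, 15.9, [-0.3, -0.1, 0.3])
(15, 14.9, [-0.2, 0.4, -0.1])
(14, 13.9, [-0.5, 0.2, 0.0])
(13, 12.9, [0.6, 1.0, -0.4])
(12, 11.9, [0.9, 0.6, -0.4])
20.125 [-0.125384    0.06071173  0.04615811] [484.04562322 203.6786374  248.97000551]
0.7 [[195.0, 356.0], [261.0, 216.0], [424.0, 428.0]]
0.8 [[203.0, 353.0], [269.0, 211.0], [417.0, 430.0]]
0.9 [[212.0, 350.0], [278.0, 208.0], [410.0, 432.0]]
```

View pics/p5.png

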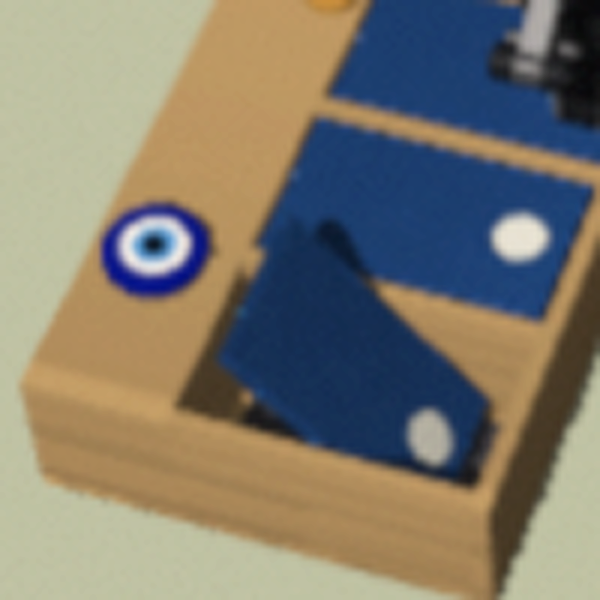

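Flap a is clearly open, roughly 0.83 rad going by the dot-to-back-edge vector. There's time for one more guarded push a little closer to the pivot, for margin.

Run:
```python
from h import *
robot.servo_line(at('a',100,4),250); robot.servo_line(at('a',36,4),100)
log=[]
for z in range(34,12,-2):
    robot.servo_line(at('a',z,4),25); s=robot.sense(); f=s["force"]
    log.append((z,float(round(s["tcp_pos"][2],1)),f.round(1).tolist()))
    if np.linalg.norm(f)>6: break
print(*log,sep="\n")
robot.servo_line(at('a',100,-6),120); robot.servo_line(at('a',250,-60),200); s=robot.sense(); print(s["t"],s["force"])
f=robot.grab_frame("side")
y,x=230,215
cv2.imwrite("pics/p6.png",cv2.convertScaleAbs(cv2.resize(f[y:y+100,x:x+100],(600,600),interpolation=cv2.INTER_CUBIC),alpha=1.5)[:,:,::-1])
```

```text
(34, 34.4, [0.1, 0.6, -0.6])
(32, 32.0, [0.4, -0.1, -0.2])
(30, 29.8, [0.7, 0.3, 0.2])
(28, 27.8, [-0.3, -0.9, -0.2])
(26, 25.8, [0.5, 0.3, 0.0])
(24, 23.8, [0.8, -0.3, 0.4])
(22, 21.8, [-0.2, -0.5, -0.1])
(20, 19.9, [0.3, 0.6, 0.3])
(18, 17.9, [-0.5, -0.1, -0.5])
(16, 15.8, [-0.2, -0.5, 0.7])
(14, 14.5, [-2.5, 1.4, 6.7])
26.3417 [ 0.74855804  0.08226275 -0.15850138]
```

View pics/p6.png

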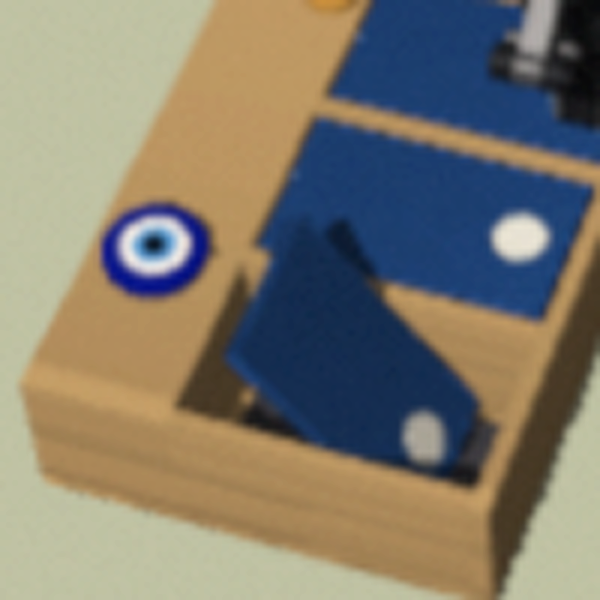

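Run:
```python
from rig import robot
robot.sign_off()
```

```text
the job is handed in; nothing more can be done
```

The leftmost flap, flap_a, is the one that rocks. I pushed its dotted end down to its stop, left it open and handed the job in. The clock read about 26 s when I took the last picture.

- **Finding it:** I pressed flap_a first and it gave way, so I never touched the other three. In the last picture flap_b looks level; I did not check flaps c and d again.
- **Opening it:** The first push reached about 0.83 rad, estimated from the picture. A second push nearer the pivot ended against the stop (nominally 0.95 rad) at about 7 N, the highest force I saw. The last picture shows the flap open wider than before and staying there after the fingers left.
- **End state:** The arm is retracted well above the box and reads no force. The nazar has not moved; the last picture shows only a corner of the key. I did not look at the beads, wedge, case, tray or carousel again, and nothing suggested I touched them.

**Checks that disagreed:**
- The fingertips met the flap about 14 mm lower than the reported TCP height implied. My first probe therefore reported "gives way" while still in the air; I caught this in the picture and continued down.
- The flap's friction hardly showed in the force reading, at or below about 1 N. I judged that it was rocking from the pictures, not from the force.

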